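Index the bedside swivel tray one hole towards the lamp

ROBOT

A 7-joint arm with a two-finger parallel gripper is mounted at the origin on the work surface. World frame = base frame: x ahead of the robot, y to its left, z up, the work surface at z = 0. Lengths are in m, angles in rad, forces in N, time in s.
With the tool pointing down it reaches from about 0.425 to 0.925 m from the base axis. Payload 6.8 kg.
Tool frame: the origin (TCP) lies on the mounting face of the last link; the fingertips stand 173 mm ahead of it and the grasp point (between the pads) lies 155 mm ahead of it (grip_point_offset is the distance from the TCP to the grasp point, in m); x points along the fingers, z is the direction in which the jaws open and shut, and the axes are right-handed (so a half turn about x gives the same grasp; the last joint's range is limited). The gripper opens to 85 mm and grips with 20 to 120 N. Pads are 22 mm wide; open, the fingers measure 114 mm over their backs; the gripper's body (76 mm by 85 mm) begins 54 mm behind the grasp point. The pads swing forward as they close: fully open they stand 13 mm farther back than shut.
Start: joints at [-1.365, 0.477, 0.022, 1.555, -0.011, 1.109, -0.083], TCP at [0.208, 0.642, 0.405] pointing down, gripper open.
Joint ranges: [-2.96, 2.96], [-0.34, 2.1], [-1.41, 1.46], [0.24, 2.44], [-1.37, 4.51], [0.17, 1.92], [-2.96, 2.96]. Speed limits (rad/s): [2.39, 2.39, 3.14, 3.14, 3.14, 3.14, 3.14].

INTERFACE

Orientations are given as a rotation vector (axis times angle).
In Python, from bench import * gives the robot as it stands. The module is installed in compiled form; this text tells all that it offers.
- The arm moves only by the tool servo_tool, never from a script. Its argument "motion" is a list of rows, each a list of 5 numbers: the shift along the tool's x, y, z in m, then the turn about the tool's x in degrees, then the gripper command: -1 is fully open, 1 is shut, values between are in proportion. In form: [[dx, dy, dz, turn, fingers], ...]. A call has 1 to 8 rows; each row is the pose to reach, as a shift and turn from the pose measured when the call began, along the tool's axes at that moment; what a row does not reach only later rows make up. A row lasts 1/10 s, in which the tool goes at most 50 mm and 8.59 degrees, less where a joint would pass 70% of its speed; a pose out of reach is approached as far as the arm can. A call with a gripper value outside its range is refused whole. The fingers move at their own pace and stop on an object; "force" is the grip in N (left out, the last holds). Time passes only in rows, so rows that repeat a pose let the fingers close. It gives the time, the measured TCP pose, the force and the opening at its end, in the units of the state.
- get_obs(): the state, without advancing time (a new reading comes with each control period).
- grab_frame(name): name is "scene" or "side" or "wrist"; returns the picture (400x640x3 uint8, red, green, blue); there is no depth.
- camera_params(name): a dict with "mtx" (3x3 intrinsics, pixels), "D" ([k1, k2, p1, p2, k3] as OpenCV has them; the pictures are not rectified), "world_to_cam" (4x4, takes a point from world to camera coordinates); the wrist camera has in their place "T_tool_cam" (4x4, takes a point from camera to tool coordinates, whose origin is the TCP and whose axes are the tool frame's). Camera axes: x right, y down, z forward; pixel columns grow to the right and rows downward; lengths in m; the calibration is good to about 2 mm. A picture is of the moment at which its call begins: read the wrist's pose just before it. camera_params takes no time and is no camera call.
- hand_in(): hands the job in, once; it reports no verdict.
The state is a dict: "clock": time; "joints": joint angles; "qvel": joint speeds; "tau": joint torques, N m; "tcp_pos": TCP position; "orientation": TCP orientation; "contact_force": force on the tool from outside, world axes, zero at the start; "moment": the same for the moment, N m; "grip_width": finger opening in m.
Only numpy, scipy, OpenCV 4.12 (cv2) and the standard library are available. Lean on these libraries where they do the work, as an engineer would, in place of code of your own. Each camera call takes 0.05 s, during which the arm holds its last target. There are 200 camera calls.

TASK

Turn the bedside swivel tray exactly one hole towards the small table lamp: press the release paddle down to draw the spring pin, swing the tray round, and let the pin drop fully home in the next hole, so that the tray is locked again. Keep the mug standing and the book lying on the tray, and leave the glasses case and the remote control where they are.

Things in the scene. Friction and masses are not known exactly. Their poses are not given: they have to be found in the camera images.
- swivel_axis (a point): Point on the upright turning axis of the swivel, 62 mm above the table (tray's upper face). Below is a fixed round wooden foot (radius 135 mm, 18 mm high) with an aluminium index plate (radius 106 mm, top 30 mm above the table): nine holes 40 degrees (0.698 rad) apart at 85 mm radius. Tray, pin and paddle turn together about this axis.
- tray (a joint): Turning angle of the tray, rad: 0 at the start (pin in a hole), positive counter-clockwise from above. The next holes are at +0.698 and -0.698; end stops at 1.6 either way. Locked, it has about 0.03 of play. It turns easily (1 to 2 N at the paddle) and stays where it is left.
- tray_mid (a point): Centre of the upper face of the wooden tray board, 85 mm from the axis. The tray is 260 mm long (point x axis, pointing straight away from the paddle) by 240 mm wide, with a rim 11 mm high; a paperback and a mug are on it.
- pedal_pad (a point): Top of the black rubber bar across the release paddle, the place to press: at rest 73 mm above the table, 175 mm from the axis, opposite the tray. The paddle is a steel dish 66 mm long radially, open inward and outward, with upright cheeks at its two sides, 64 mm apart inside, 22 mm higher than the bar: a fingertip between them can push the tray round. Its x axis points at the axis, y along the bar.
- pedal (a joint): Tilt of the paddle in rad, 0 when up, growing as it is pressed; its axle lies 50 mm from the bar, between bar and turning axis. A spring pushes it up: 5.5 N at the bar when up, about 8 N at 0.34 rad (bar 17 mm lower); hard stop at 0.5 rad (25 mm lower).
- pin (a joint): Lift of the 12 mm steel index pin in m, 0.04 per rad of paddle; it stands 85 mm from the axis on the line to the paddle. 0: fully home in a hole; 0.010: just clear of the plate. Pressing the bar down 15 to 19 mm lifts it 0.012 to 0.015. Let go between holes, it rubs on the plate at 0.010 and drops to 0 by itself when a hole comes under it.
- lamp_foot (a point): Centre of the underside of the small table lamp: 270 mm high, two dark wood uprights on a 120 mm square foot, cream conical shade 160 mm wide. Fixed, either left (y about +0.45) or right (y about -0.45) of the swivel; a pile of three books, 85 mm high, is on the other side. Lamp on the left: turn counter-clockwise.
- mug_center (a point): Centre (half-way up) of a white mug standing on one half of the tray, 65 mm to the side: 80 mm wide, 90 mm high, open at the top, handle outward. Loose.
- paperback: Blue paperback lying lengthwise on the other half of the tray, 175 x 110 x 24 mm; origin at the centre of its underside. Loose.
- case: Black glasses case lying on the table left of the swivel, 160 x 62 x 40 mm; origin at the centre of its underside. Loose.
- remote: Grey remote control lying on the table right of the swivel, 170 x 46 x 18 mm; origin at the centre of its underside. Loose.

How it is judged:
By the outcome, as a careful person would: the job done as asked, in the order asked, and still so for the second after the job is handed in, with the robot touching nothing.
It also fails if it takes over 45 s, if anything falls off the work surface, if the arm or the gripper's body presses on something with over 40 N, if the wrist force passes 120 N, or if a joint passes its speed limit or range.

## Working session

There is one attempt and no reset: what is moved stays moved. The work goes in short steps, Python scripts to look and compute and a tool call to move; the robot and the scene stay as the last step left them, time stands still between calls to the robot, and variables do not carry over. Pictures are saved under pics/ and viewed, about 8 in all and at most 12, crops included, and the job is handed in when it is done.

Besides the shell and the picture viewer there is one more tool, called in YAML: its name, and indented under it one key for each argument. servo_tool: Moves the arm, as the interface text tells. Its arguments: {"type":"object","properties":{"motion":{"type":"array","items":{"type":"array","items":{"type":"number"}}},"force":{"type":"number"}},"required":["motion"]}

```bash
mkdir -p pics
python3 - <<'E'
from bench import *
import cv2,numpy as np
o=get_obs();print({k:np.round(v,3).tolist() for k,v in o.items()})
for n in("scene","side"):
    cv2.imwrite(f"pics/{n}0.png",grab_frame(n)[:,:,::-1]);print(n,camera_params(n))
print(camera_params("wrist"))
E
```

```text
{'clock': 0.0, 'joints': [-1.365, 0.478, 0.022, 1.556, -0.012, 1.109, -0.083], 'qvel': [-0.0, -0.0, 0.001, 0.001, -0.001, 0.001, -0.001], 'tau': [0.001, -59.646, 1.608, -28.119, 0.012, 0.009, -0.0], 'tcp_pos': [0.208, 0.642, 0.404], 'orientation': [-0.976, 1.343, 0.974], 'contact_force': [0.283, 0.278, -1.119], 'moment': [-0.025, -0.012, -0.024], 'grip_width': 0.086}
scene {'mtx': array([[499.93322546,   0.        , 326.0111747 ],
       [  0.        , 499.93322546, 201.69225198],
       [  0.        ,   0.        ,   1.        ]]), 'D': array([-0.14950746,  0.        ,  0.        ,  0.        ,  0.        ]), 'world_to_cam': array([[-5.13313885e-01,  8.58200656e-01,  7.00272115e-04,
         2.86169109e-01],
       [ 5.69230067e-01,  3.41082895e-01, -7.48090629e-01,
        -2.54585030e-01],
       [-6.42250719e-01, -3.83606691e-01, -6.63596203e-01,
         1.77501335e+00],
       [ 0.00000000e+00,  0.00000000e+00,  0.00000000e+00,
         1.00000000e+00]])}
side {'mtx': array([[436.65300085,   0.        , 322.43938704],
       [  0.        , 436.65300085, 200.61900992],
       [ 
[... 282 characters left out ...]
 0.69330229, -0.7200379 ,  1.29774997],
       [ 0.        ,  0.        ,  0.        ,  1.        ]])}
{'mtx': array([[310.22387484,   0.        , 322.68878001],
       [  0.        , 310.22387484, 202.29259241],
       [  0.        ,   0.        ,   1.        ]]), 'D': array([-0.03906172,  0.        ,  0.        ,  0.        ,  0.        ]), 'T_tool_cam': array([[-3.01523479e-04, -2.74513420e-01,  9.61583221e-01,
         3.15607375e-02],
       [-9.44092211e-05, -9.61583253e-01, -2.74513459e-01,
         6.83208526e-02],
       [ 9.99999950e-01, -1.73554576e-04,  2.64023330e-04,
        -2.87043591e-04],
       [ 0.00000000e+00,  0.00000000e+00,  0.00000000e+00,
         1.00000000e+00]])}
```

View pics/scene0.png

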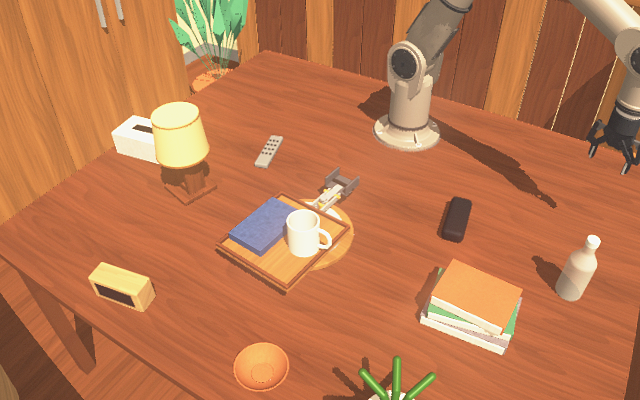

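View pics/side0.png

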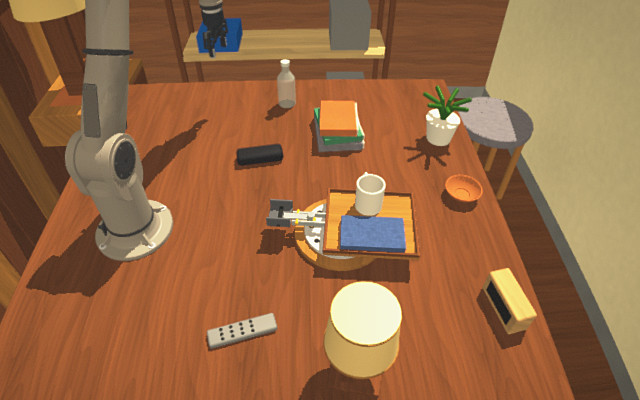

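The lamp is on the right (y<0: scene 180,150; side 363,325), so the tray turns clockwise. The paddle faces the robot (scene about 340,187; side about 281,214). Next, enlarged crops.

Run:
```python
import cv2,numpy as np
a=cv2.imread("pics/scene0.png")[160:280,290:370];b=cv2.imread("pics/side0.png")[190:270,260:390]
a=cv2.resize(a,None,fx=5,fy=5,interpolation=3);b=cv2.resize(b,None,fx=5,fy=5,interpolation=3)[:, :]
a=cv2.resize(a,(320,480));b=cv2.resize(b,(480,295))
c=np.zeros((480,800,3),np.uint8);c[:,:320]=a;c[:295,320:]=b
cv2.imwrite("pics/crop0.png",c)
```

```text
(no output)
```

View pics/crop0.png

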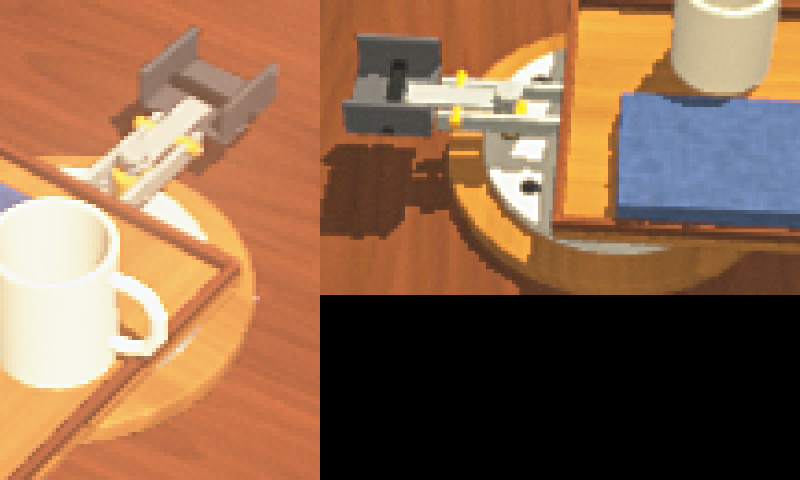

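The bar is at about scene (340,179.5) and side (281,211.7). The tray rim corners show in both views.

```bash
cat > h.py <<'E'
from bench import *
import cv2,numpy as np
from scipy.spatial.transform import Rotation as R
def ray(n,p,W=None):
    c=camera_params(n)
    T=np.linalg.inv(c["world_to_cam"]) if n!="wrist" else W@c["T_tool_cam"]
    u=cv2.undistortPoints(np.array([[p]],float),c["mtx"],c["D"])[0,0]
    d=T[:3,:3]@[*u,1]; return T[:3,3],d/np.linalg.norm(d)
def onz(n,p,z,W=None):
    o,d=ray(n,p,W); return o+d*(z-o[2])/d[2]
def tri(rs):
    A=sum(np.eye(3)-np.outer(d,d) for o,d in rs);b=sum((np.eye(3)-np.outer(d,d))@o for o,d in rs)
    return np.linalg.solve(A,b)
def tool():
    o=get_obs();T=np.eye(4);T[:3,:3]=R.from_rotvec(o["orientation"]).as_matrix();T[:3,3]=o["tcp_pos"];return T
E
python3 - <<'E'
from h import *
np.set_printoptions(precision=3,suppress=True)
print("bar",tri([ray("scene",(340,179.5)),ray("side",(280.9,211.7))]))
S=[(326,190),(413,192),(416,255),(323,253)];C=[(350,233),(288,290),(218,243),(288,195)]
for s,c in zip(S,C): print(onz("side",s,.073),onz("scene",c,.073),tri([ray("side",s),ray("scene",c)]))
for s in[(238,156),(281,154),(282,162)]:print("case",onz("side",s,.02))
for s in[(209,342),(276,323)]:print("rem",onz("side",s,.01))
print(tool())
E
```

```text
bar [ 0.452 -0.015  0.083]
[0.583 0.08  0.073] [0.62  0.109 0.073] [0.589 0.099 0.048]
[0.846 0.064 0.073] [0.856 0.076 0.073] [0.85  0.072 0.065]
[ 0.812 -0.172  0.073] [ 0.824 -0.16   0.073] [ 0.816 -0.166  0.064]
[ 0.566 -0.157  0.073] [ 0.577 -0.112  0.073] [ 0.561 -0.132  0.047]
case [0.288 0.309 0.02 ]
case [0.437 0.316 0.02 ]
case [0.442 0.273 0.02 ]
rem [ 0.281 -0.374  0.01 ]
rem [ 0.443 -0.325  0.01 ]
[[-0.    -0.951  0.309  0.208]
 [-0.002  0.309  0.951  0.642]
 [-1.    -0.    -0.002  0.404]
 [ 0.     0.     0.     1.   ]]
```

servo_tool:
  motion:
    - [0,-0.03,-0.03,0,1]
    - [0,-0.06,-0.06,0,1]
    - [0,-0.1,-0.095,0,1]
    - [0,-0.135,-0.13,0,1]
    - [0,-0.17,-0.165,0,1]
    - [0,-0.205,-0.2,0,1]
    - [0,-0.24,-0.235,0,1]
    - [0,-0.28,-0.27,0,1]
  force: 60

```text
clock: 0.9
tcp_pos: [0.3893, 0.3001, 0.4041]
orientation: [-0.976, 1.343, 0.975]
contact_force: [1.5, 0.5, 0.4]
grip_width: 0.0001
```

servo_tool:
  motion:
    - [0,-0.025,-0.04,0,1]
    - [0,-0.05,-0.08,0,1]
    - [0,-0.075,-0.12,0,1]
    - [0,-0.1,-0.165,0,1]
    - [0,-0.13,-0.21,0,1]
    - [0,-0.15,-0.25,0,1]
    - [0,-0.165,-0.275,0,1]
    - [0,-0.165,-0.275,0,1]

```text
clock: 1.7
tcp_pos: [0.4615, -0.0169, 0.4047]
orientation: [-0.971, 1.346, 0.968]
contact_force: [0.9, 0.2, 1.1]
grip_width: -0.0
```

Run:
```python
from h import *
T=tool();np.save("T1.npy",T);print(T.round(3),get_obs()["joints"])
f=grab_frame("wrist");cv2.imwrite("pics/w1.png",f[:,:,::-1])
```

```text
[[-0.001 -0.949  0.316  0.462]
 [-0.003  0.316  0.949 -0.017]
 [-1.    -0.    -0.003  0.405]
 [ 0.     0.     0.     1.   ]] [-0.49280251  0.11836904  0.43090971  2.0678865  -0.05631051  0.96755548
  1.21703515]
```

View pics/w1.png

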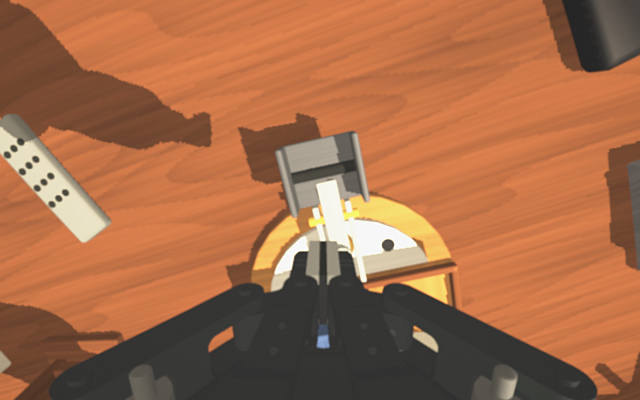

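The bar runs from (291,178) to (356,165), centre about (323,172), between the two cheeks. The fingertips are at about (322,250).

Run:
```python
from h import *
np.set_printoptions(precision=4,suppress=True)
T=np.load("T1.npy")
for p,z in[((291,178),.073),((356,165),.073),((323,172),.073),((277,152),.095),((293,215),.095),((355,132),.095),((368,198),.095),((388,245),.03)]:print(p,onz("wrist",p,z,T))
print("tri",tri([ray("scene",(340,179.5)),ray("side",(280.9,211.7)),ray("wrist",(323,172),T)]))
b=onz("wrist",(323,172),.073,T)
for n in("scene","side"):
    c=camera_params(n);print(n,cv2.projectPoints(b,cv2.Rodrigues(c["world_to_cam"][:3,:3])[0],c["world_to_cam"][:3,3],c["mtx"],c["D"])[0].ravel())
```

```text
(291, 178) [ 0.4443 -0.0453  0.073 ]
(356, 165) [0.4522 0.0192 0.073 ]
(323, 172) [ 0.4486 -0.0135  0.073 ]
(277, 152) [ 0.4146 -0.0455  0.095 ]
(293, 215) [ 0.4748 -0.052   0.095 ]
(355, 132) [0.4199 0.0257 0.095 ]
(368, 198) [0.4811 0.0198 0.095 ]
(388, 245) [0.5646 0.03   0.03  ]
tri [ 0.4498 -0.0144  0.081 ]
scene [341.3693 181.4571]
side [280.3295 213.7864]
```

servo_tool:
  motion:
    - [0,0.007,0,0,1]
    - [0.02,0.013,0,0,1]
    - [0.055,0.013,0,0,1]
    - [0.09,0.013,0,0,1]
    - [0.12,0.013,0,0,1]
    - [0.14,0.013,0,0,1]
    - [0.148,0.013,0,0,1]
    - [0.148,0.013,0,0,1]

```text
clock: 2.55
tcp_pos: [0.4483, -0.0094, 0.2559]
orientation: [-0.973, 1.347, 0.974]
contact_force: [-0.3, 0.2, 0.1]
grip_width: 0.0002
```

Run:
```python
from h import *
T=tool();np.save("T2.npy",T);print(T.round(4))
f=grab_frame("wrist")[100:330,200:440];g=grab_frame("side")[150:270,220:420]
c=np.zeros((460,800,3),np.uint8);c[:,:400]=cv2.resize(f,(400,460))[:, :];c[:240,400:]=cv2.resize(g,(400,240))
cv2.imwrite("pics/w2.png",c[:,:,::-1])
```

```text
[[-0.0035 -0.9504  0.311   0.4483]
 [-0.002   0.311   0.9504 -0.0094]
 [-1.      0.0027 -0.003   0.2559]
 [ 0.      0.      0.      1.    ]]
```

View pics/w2.png

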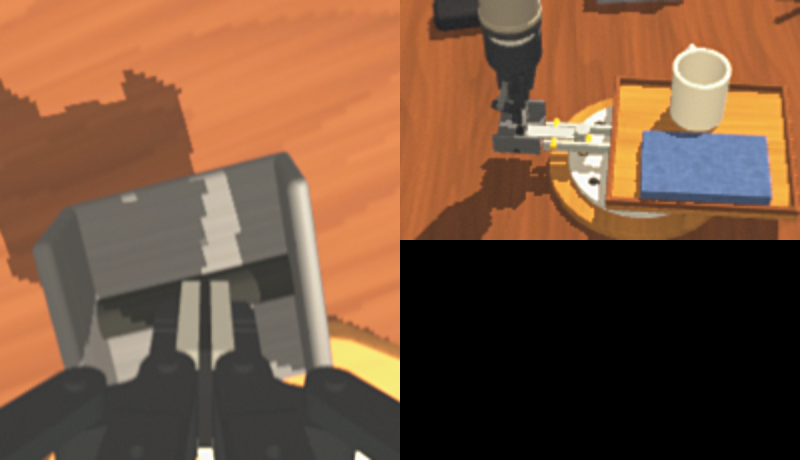

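The tips are over the bar, between the cheeks and nearly centred (about 4 mm toward +y). Next, press.

servo_tool:
  motion:
    - [0.004,0,-0.004,0,1]
    - [0.009,0,-0.004,0,1]
    - [0.014,0,-0.004,0,1]
    - [0.019,0,-0.004,0,1]
    - [0.024,0,-0.004,0,1]
    - [0.0275,0,-0.004,0,1]
    - [0.0275,0,-0.004,0,1]
    - [0.0275,0,-0.004,0,1]

```text
clock: 3.45
tcp_pos: [0.4481, -0.0139, 0.2299]
orientation: [-0.973, 1.343, 0.971]
contact_force: [-1.6, 0.4, 6.5]
grip_width: -0.0001
```

```bash
cat > arc.py <<'E'
from h import *
import sys
A=np.array([.6228,-.0326]);T=tool();t=T[:3,3]+.173*T[:3,0];v=t[:2]-A
print("r",np.hypot(*v),"ang",np.degrees(np.arctan2(v[1],v[0])),"tipz",t[2],get_obs()["contact_force"].round(1))
for a in map(float,sys.argv[1:]):
    p=A+.175*np.array([np.cos(np.radians(a)),np.sin(np.radians(a))])
    print(a,(T[:3,:3].T@np.array([*(p-t[:2]),0])).round(4))
E
python3 arc.py 173 171 168.5 166 163.5 161 158.5 156 153.5 151 149 147 145 143
```

```text
r 0.17561178877575093 ang 173.95284373308505 tipz 0.056912448201938776 [-1.6  0.4  6.5]
173.0 [-0.    -0.     0.003]
171.0 [-0.      0.0011  0.009 ]
168.5 [-0.      0.0021  0.0166]
166.0 [-0.      0.0028  0.0242]
163.5 [-0.      0.0032  0.0318]
161.0 [-0.      0.0033  0.0394]
158.5 [-0.0001  0.003   0.047 ]
156.0 [-0.0001  0.0024  0.0547]
153.5 [-0.0001  0.0015  0.0622]
151.0 [-0.0001  0.0002  0.0698]
149.0 [-0.0001 -0.001   0.0757]
147.0 [-0.0001 -0.0025  0.0817]
145.0 [-0.0001 -0.0042  0.0875]
143.0 [-0.0001 -0.006   0.0934]
```

servo_tool:
  motion:
    - [0.001,0,0.003,0,1]
    - [0.001,0.001,0.009,0,1]
    - [0.001,0.002,0.0166,0,1]
    - [0.001,0.003,0.024,0,1]
    - [0.001,0.003,0.032,0,1]
    - [0.001,0.003,0.0395,0,1]
    - [0.001,0.003,0.046,0,1]
    - [0.001,0.003,0.05,0,1]

```text
clock: 4.25
tcp_pos: [0.4613, 0.035, 0.2291]
orientation: [-0.973, 1.343, 0.971]
contact_force: [-0.8, -0.5, 7.6]
grip_width: 0.0003
```

```bash
python3 - <<'E'
from h import *
f=grab_frame("wrist")[100:330,200:440];g=grab_frame("side")[150:270,220:420]
c=np.zeros((460,800,3),np.uint8);c[:,:400]=cv2.resize(f,(400,460))[:, :];c[:240,400:]=cv2.resize(g,(400,240))
cv2.imwrite("pics/w3.png",c[:,:,::-1])
E
python3 arc.py 157 155 153 151 149 147 145 143 141 139 137
```

```text
r 0.17479500632260295 ang 157.14106696075334 tipz 0.05618784563403256 [-0.7 -0.   7.8]
157.0 [-0.      0.0002  0.0004]
155.0 [ 0.     -0.0005  0.0065]
153.0 [ 0.     -0.0013  0.0126]
151.0 [ 0.     -0.0023  0.0186]
149.0 [ 0.     -0.0036  0.0246]
147.0 [ 0.     -0.0051  0.0305]
145.0 [ 0.     -0.0067  0.0364]
143.0 [ 0.     -0.0086  0.0422]
141.0 [ 0.     -0.0107  0.0479]
139.0 [ 0.     -0.0129  0.0536]
137.0 [ 0.     -0.0154  0.0592]
```

View pics/w3.png

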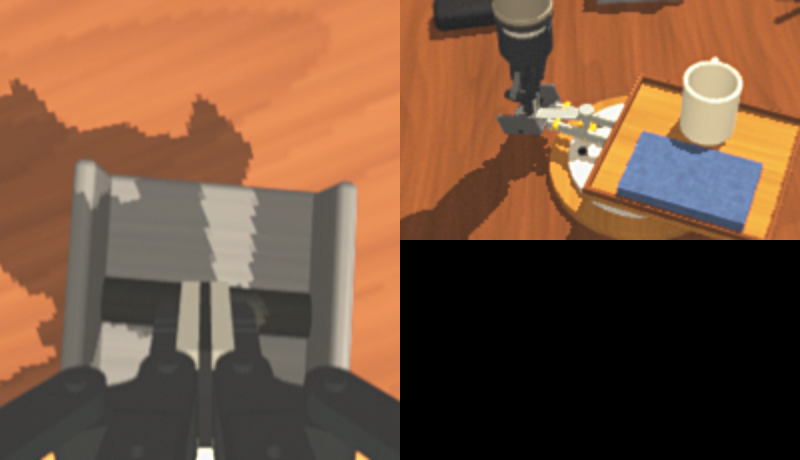

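The tray follows by friction and the tip is still centred on the bar. Mug and book are in place. I carry on to about 138°, some 4° short of the hole.

servo_tool:
  motion:
    - [0,0,0.003,0,1]
    - [0,0,0.0085,0,1]
    - [0,-0.0015,0.0155,0,1]
    - [0,-0.003,0.0225,0,1]
    - [0,-0.005,0.03,0,1]
    - [0,-0.007,0.037,0,1]
    - [0,-0.0085,0.042,0,1]
    - [0,-0.01,0.046,0,1]

```text
clock: 5.15
tcp_pos: [0.4857, 0.0764, 0.2295]
orientation: [-0.973, 1.341, 0.972]
contact_force: [-4.1, -0.3, 8.3]
grip_width: 0.0002
```

```bash
python3 arc.py 141 140 139 138 137
```

```text
r 0.17491294292710913 ang 141.44231870155875 tipz 0.056533396546645215 [-4.1 -0.3  8.3]
141.0 [ 0.     -0.0004  0.0013]
140.0 [ 0.     -0.0015  0.0041]
139.0 [ 0.     -0.0027  0.007 ]
138.0 [ 0.     -0.0039  0.0098]
137.0 [ 0.     -0.0051  0.0126]
```

servo_tool:
  motion:
    - [0,-0.001,0.003,0,1]
    - [0,-0.002,0.006,0,1]
    - [0,-0.003,0.0075,0,1]
    - [0,-0.003,0.0075,0,1]
    - [-0.004,-0.003,0.0075,0,1]
    - [-0.008,-0.003,0.0075,0,1]
    - [-0.011,-0.003,0.0075,0,1]
    - [-0.011,-0.003,0.0075,0,1]

```text
clock: 5.95
tcp_pos: [0.4909, 0.0824, 0.2407]
orientation: [-0.973, 1.341, 0.972]
contact_force: [-0.4, 0.1, -1.0]
grip_width: 0.0002
```

```bash
python3 - <<'E'
from h import *
np.save("T4.npy",tool())
f=grab_frame("wrist")[100:330,200:440];g=grab_frame("side")[150:270,220:420]
c=np.zeros((460,800,3),np.uint8);c[:,:400]=cv2.resize(f,(400,460))[:, :];c[:240,400:]=cv2.resize(g,(400,240))
cv2.imwrite("pics/w4.png",c[:,:,::-1])
E
python3 arc.py 138 137 136 135 134 133 132 131 130 129 128 127 126
```

```text
r 0.17486449245294877 ang 138.87281770426992 tipz 0.06736303903528354 [ 1.  -0.4 -0.1]
138.0 [ 0.     -0.0009  0.0025]
137.0 [ 0.     -0.0022  0.0053]
136.0 [ 0.     -0.0035  0.008 ]
135.0 [ 0.     -0.0049  0.0108]
134.0 [ 0.     -0.0063  0.0135]
133.0 [ 0.     -0.0077  0.0162]
132.0 [ 0.     -0.0092  0.0188]
131.0 [ 0.     -0.0108  0.0215]
130.0 [ 0.     -0.0123  0.0241]
129.0 [ 0.     -0.014   0.0267]
128.0 [ 0.     -0.0157  0.0292]
127.0 [ 0.     -0.0174  0.0317]
126.0 [ 0.     -0.0191  0.0342]
```

View pics/w4.png

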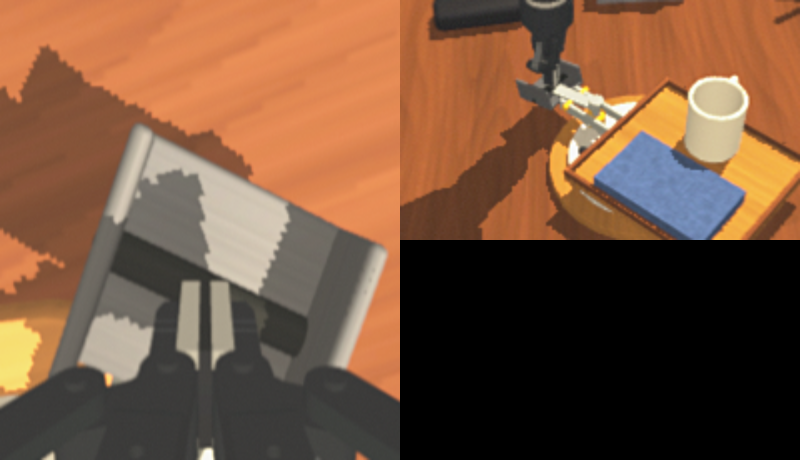

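The pin is resting on the plate with no force on the tip. I raise the tip to z≈0.073, still between the cheeks, and push the leading cheek.

servo_tool:
  motion:
    - [-0.006,-0.001,0.0025,0,1]
    - [-0.006,-0.002,0.005,0,1]
    - [-0.006,-0.0035,0.008,0,1]
    - [-0.006,-0.005,0.011,0,1]
    - [-0.006,-0.006,0.0135,0,1]
    - [-0.006,-0.0077,0.016,0,1]
    - [-0.006,-0.009,0.019,0,1]
    - [-0.006,-0.011,0.0215,0,1]

```text
clock: 6.85
tcp_pos: [0.5082, 0.0996, 0.2464]
orientation: [-0.973, 1.341, 0.972]
contact_force: [-1.8, 1.4, 2.4]
grip_width: -0.0001
```

```bash
python3 arc.py 131 130 129 128 127 126
```

```text
r 0.1747984691780495 ang 130.83683676814422 tipz 0.07343011248720482 [-1.8  1.4  2.4]
131.0 [-0.      0.0004 -0.0003]
130.0 [ 0.     -0.0012  0.0023]
129.0 [ 0.     -0.0028  0.0049]
128.0 [ 0.     -0.0045  0.0074]
127.0 [ 0.     -0.0062  0.0099]
126.0 [ 0.     -0.008   0.0124]
```

servo_tool:
  motion:
    - [0,-0.0007,0.0012,0,1]
    - [0,-0.0012,0.0023,0,1]
    - [0,-0.002,0.0036,0,1]
    - [0,-0.0028,0.005,0,1]
    - [0,-0.0028,0.005,0,1]

```text
clock: 7.35
tcp_pos: [0.5126, 0.1036, 0.2465]
orientation: [-0.973, 1.34, 0.972]
contact_force: [0.5, -0.9, 1.3]
grip_width: 0.0003
```

```bash
python3 - <<'E'
from h import *
np.save("T5.npy",tool())
f=grab_frame("wrist")[100:330,200:440];g=grab_frame("side")[150:270,220:420];s=grab_frame("scene")[160:300,240:400]
c=np.zeros((590,800,3),np.uint8);c[:460,:400]=cv2.resize(f,(400,460));c[:240,400:]=cv2.resize(g,(400,240));c[240:,400:]=cv2.resize(s,(400,350))
cv2.imwrite("pics/w5.png",c[:,:,::-1])
E
python3 arc.py 128 127 126 125 124
```

```text
r 0.17500144715045698 ang 128.84600766884284 tipz 0.07354666246865113 [ 1.5 -0.7  0.7]
128.0 [ 0.     -0.0014  0.0022]
127.0 [ 0.     -0.0031  0.0047]
126.0 [ 0.     -0.0049  0.0072]
125.0 [ 0.     -0.0067  0.0096]
124.0 [ 0.     -0.0086  0.0121]
```

View pics/w5.png

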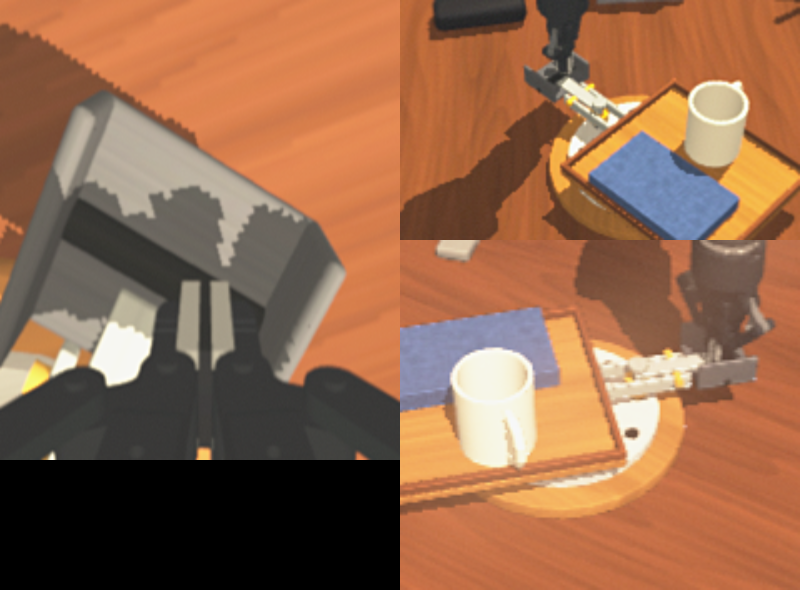

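Run:
```python
from h import *
T=np.load("T5.npy")
P=lambda x,y:(200+x*.6,100+y*.5)
for z in(.061,.073):
    a=onz("wrist",P(72,215),z,T);b=onz("wrist",P(265,308),z,T);d=b-a
    print(z,a,b,"radial dir",np.degrees(np.arctan2(d[1],d[0]))-90,np.linalg.norm(d))
    m=(a+b)/2-[.6228,-.0326,0];print(np.degrees(np.arctan2(m[1],m[0])),np.hypot(m[0],m[1]))
```

```text
0.061 [0.47960992 0.07095766 0.061     ] [0.52372148 0.12069601 0.061     ] radial dir -41.568924666983335 0.06648107125915956
133.32621169086525 0.1765416945066203
0.073 [0.47711998 0.07514828 0.073     ] [0.51778948 0.12100551 0.073     ] radial dir -41.568924666983335 0.061293501761159
133.80699567692122 0.181074257027288
```

servo_tool:
  motion:
    - [0,-0.0007,0.0011,0,1]
    - [0,-0.0014,0.0022,0,1]
    - [0,-0.0022,0.0035,0,1]
    - [0,-0.0022,0.0035,0,1]

```text
clock: 7.9
tcp_pos: [0.5159, 0.1064, 0.2465]
orientation: [-0.973, 1.34, 0.972]
contact_force: [0.3, -0.4, 1.2]
grip_width: -0.0001
```

servo_tool:
  motion:
    - [0,-0.0007,0.0011,0,1]
    - [0,-0.0014,0.0022,0,1]
    - [0,-0.0022,0.0035,0,1]
    - [0,-0.0022,0.0035,0,1]

```text
clock: 8.3
tcp_pos: [0.5184, 0.1083, 0.2463]
orientation: [-0.973, 1.343, 0.972]
contact_force: [-4.7, -4.0, 6.2]
grip_width: -0.0002
```

Lateral force is now about 6 N and 6 N presses up on the tip, which is what a bar sprung back up would do. I lift slightly, then look.

servo_tool:
  motion:
    - [-0.003,0,0,0,1]
    - [-0.006,0,0,0,1]
    - [-0.008,0,0,0,1]
    - [-0.008,0,0,0,1]
    - [-0.008,0,0,0,1]

```text
clock: 8.8
tcp_pos: [0.5182, 0.1083, 0.2543]
orientation: [-0.973, 1.343, 0.972]
contact_force: [-2.5, -1.5, -0.6]
grip_width: -0.0
```

```bash
python3 - <<'E'
from h import *
np.save("T6.npy",tool())
f=grab_frame("wrist")[100:330,200:440];g=grab_frame("side")[150:270,220:420];s=grab_frame("scene")[160:300,240:400]
c=np.zeros((590,800,3),np.uint8);c[:460,:400]=cv2.resize(f,(400,460));c[:240,400:]=cv2.resize(g,(400,240));c[240:,400:]=cv2.resize(s,(400,350))
cv2.imwrite("pics/w6.png",c[:,:,::-1])
E
python3 arc.py 126 125 124
```

```text
r 0.17540502408606695 ang 126.61031091758724 tipz 0.0812228050816351 [-3.4 -1.7  0.6]
126.0 [-0.     -0.0014  0.0013]
125.0 [-0.     -0.0032  0.0037]
124.0 [-0.     -0.0051  0.0062]
```

View pics/w6.png

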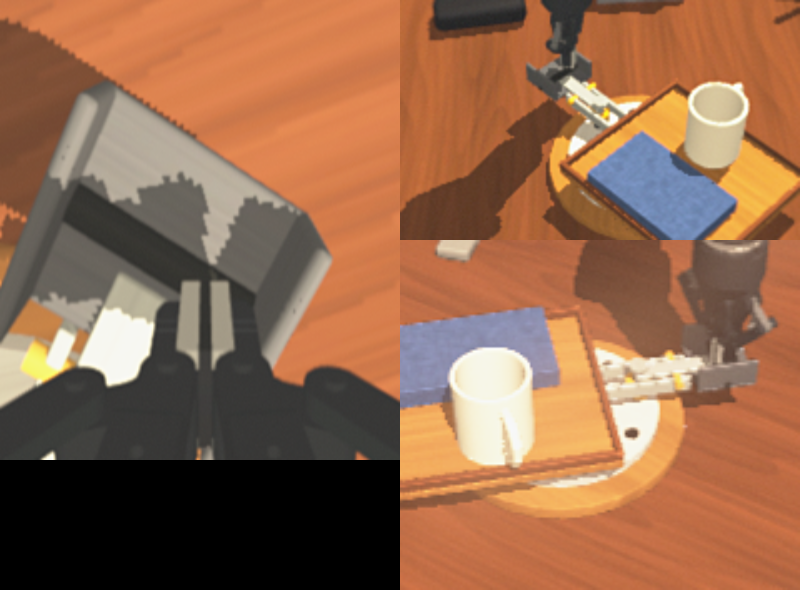

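servo_tool:
  motion:
    - [0,-0.0007,0.0006,0,1]
    - [0,-0.0014,0.0013,0,1]
    - [0,-0.002,0.002,0,1]
    - [0,-0.002,0.002,0,1]

```text
clock: 9.35
tcp_pos: [0.5198, 0.1091, 0.2539]
orientation: [-0.972, 1.347, 0.974]
contact_force: [-7.5, -3.1, 3.0]
grip_width: -0.0001
```

Resistance reached 8 N against 1–2 N when free, so the tray seems locked. I back off the cheek, rise, and check from the same height as before.

servo_tool:
  motion:
    - [0,0.002,-0.003,0,1]
    - [0,0.005,-0.008,0,1]
    - [0,0.008,-0.013,0,1]
    - [-0.02,0.008,-0.013,0,1]
    - [-0.06,0.008,-0.013,0,1]
    - [-0.105,0.008,-0.013,0,1]
    - [-0.145,0.008,-0.013,0,1]
    - [-0.151,0.008,-0.013,0,1]

```text
clock: 10.15
tcp_pos: [0.5103, 0.0993, 0.4101]
orientation: [-0.972, 1.337, 0.97]
contact_force: [-0.3, 0.8, -0.6]
grip_width: 0.0001
```

Run:
```python
from h import *
T=tool();np.save("T7.npy",T);print(T[:3,3],get_obs()["contact_force"])
f=grab_frame("wrist")[90:290,200:440];g=grab_frame("side")[150:270,220:420];s=grab_frame("scene")[160:300,240:400]
c=np.zeros((590,800,3),np.uint8);c[:400,:480]=cv2.resize(f,(480,400),interpolation=2);c[:192,480:]=cv2.resize(g,(320,192));c[240:520,480:]=cv2.resize(s,(320,280))
cv2.imwrite("pics/w7.png",c[:,:,::-1])
```

```text
[0.5103305  0.09928134 0.41013537] [-0.33803419  0.75137313 -0.63937539]
```

View pics/w7.png

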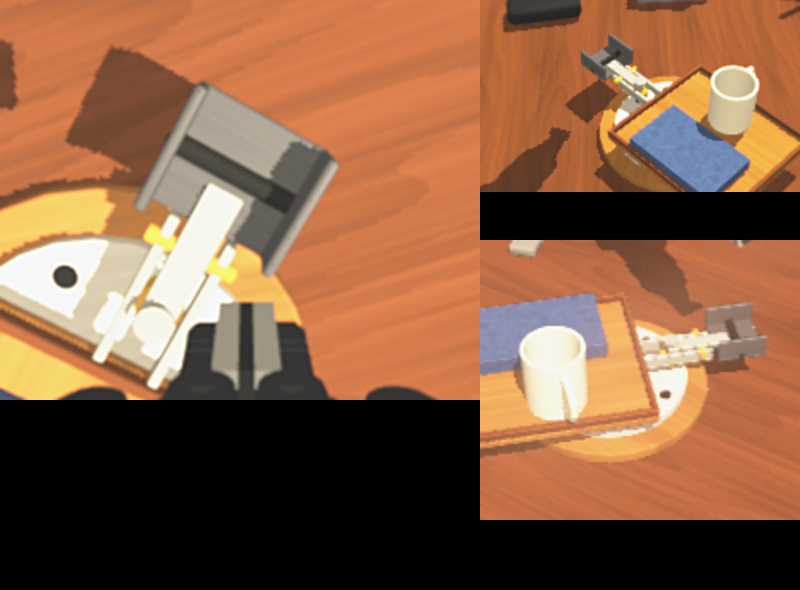

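Run:
```python
from h import *
np.set_printoptions(precision=4,suppress=True)
T=np.load("T7.npy");A=np.array([.6228,-.0326,0]);P=lambda x,y:(200+x/2,90+y/2)
def pol(p):v=p-A;return np.degrees(np.arctan2(v[1],v[0])),np.hypot(v[0],v[1])
for z in(.061,.073):
    a=onz("wrist",P(180,144),z,T);b=onz("wrist",P(290,202),z,T);d=b-a
    print(z,"bar",pol((a+b)/2),"dir",np.degrees(np.arctan2(d[1],d[0]))+90,"len",np.linalg.norm(d))
print("hole",pol(onz("wrist",P(65,276),.03,T)))
for q in[((200,85),(142,205)),((332,160),(268,272))]:
    a,b=[onz("wrist",P(*p),.095,T) for p in q];d=a-b;print("cheek",np.degrees(np.arctan2(d[1],d[0])),np.linalg.norm(d))
w=ray("wrist",P(235,173),T)
print("tri",tri([w,ray("side",(300.6,186.2))]),tri([w,ray("scene",(370,205))]),tri([w,ray("side",(300.6,186.2)),ray("scene",(370,205))]))
T1=np.load("T1.npy");w=ray("wrist",(323,172),T1)
print("ref",tri([w,ray("side",(280.9,211.7))]),tri([w,ray("scene",(340,179.5))]))
```

```text
0.061 bar (np.float64(132.17376706113345), np.float64(0.174720044758438)) dir 133.47178008267002 len 0.06485081041390417
0.073 bar (np.float64(132.52453256741694), np.float64(0.17690663108528526)) dir 133.47178008267002 len 0.062398040180785284
hole (np.float64(173.2024817504463), np.float64(0.08483884871698161))
cheek 134.5865846703662 0.06220819998437078
cheek 133.97767718253687 0.06225598711384506
tri [0.5048 0.0978 0.0728] [0.501  0.1016 0.0765] [0.5029 0.1006 0.074 ]
ref [ 0.449  -0.0127  0.0801] [ 0.4486 -0.0154  0.0789]
```

The angle agrees with the hole (133–134°), but bar height is uncertain from the images by about 6 mm. I'll check it by touch: at tip z≈0.071, a bar that is fully up (pin home) should push back with about 5.5 N. If the pin were rubbing on the plate, the bar would be at 0.061 and give none.

```bash
python3 arc.py 133.2
```

```text
r 0.1748601017388793 ang 131.01237618332433 tipz 0.23189959096321763 [-0.9  0.3 -1. ]
133.2 [ 0.      0.0034 -0.0057]
```

servo_tool:
  motion:
    - [0.02,0.0034,-0.0057,0,1]
    - [0.06,0.0034,-0.0057,0,1]
    - [0.1,0.0034,-0.0057,0,1]
    - [0.13,0.0034,-0.0057,0,1]
    - [0.145,0.0034,-0.0057,0,1]
    - [0.152,0.0034,-0.0057,0,1]
    - [0.155,0.0034,-0.0057,0,1]
    - [0.155,0.0034,-0.0057,0,1]

```text
clock: 11.1
tcp_pos: [0.5031, 0.0949, 0.2497]
orientation: [-0.972, 1.346, 0.974]
contact_force: [-0.6, 0.3, 0.5]
grip_width: -0.0002
```

servo_tool:
  motion:
    - [0.001,0,0,0,1]
    - [0.003,0,0,0,1]
    - [0.005,0,0,0,1]
    - [0.005,0,0,0,1]
    - [0.005,0,0,0,1]

```text
clock: 11.6
tcp_pos: [0.5033, 0.0951, 0.2452]
orientation: [-0.972, 1.345, 0.974]
contact_force: [-1.0, 1.4, 4.9]
grip_width: -0.0003
```

```bash
python3 arc.py
```

```text
r 0.17516941200130604 ang 133.21533097477428 tipz 0.07215621926642082 [-1.   1.4  4.9]
```

The bar pushes back with 4.9 N at z=0.072 and nothing at 0.077, so it is fully up and the pin is home. I withdraw.

servo_tool:
  motion:
    - [-0.01,0,0,0,1]
    - [-0.03,0,0,0,1]
    - [-0.07,0,0,0,1]
    - [-0.11,0,0,0,1]
    - [-0.15,0,0,0,1]
    - [-0.16,0,0,0,1]
    - [-0.16,0,0,0,1]

```text
clock: 12.3
tcp_pos: [0.504, 0.0951, 0.407]
orientation: [-0.972, 1.341, 0.973]
contact_force: [-0.1, 0.1, -0.0]
grip_width: -0.0001
```

Run:
```python
from h import *
print(get_obs()["contact_force"],get_obs()["tcp_pos"])
cv2.imwrite("pics/f.png",np.vstack([grab_frame("side")[60:360]])[:,:,::-1])
```

```text
[-0.13092336  0.1271861  -0.03618899] [0.50400446 0.09505936 0.40701824]
```

View pics/f.png

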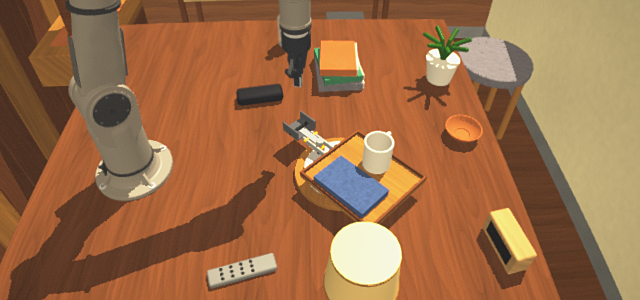

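The mug is standing (378,152) and the book lies flat (350,186). The case (260,95) and remote (242,270) have not moved, and the arm is clear. I hand in.

```bash
python3 -c "
from bench import *
print(hand_in())"
```

```text
the job is handed in; nothing more can be done
None
```

The tray is turned one hole clockwise, towards the lamp on the right, and the pin is locked in the next hole. I handed the job in at about 12.4 s; no verdict is reported.

I pressed the paddle about 16–17 mm and swung the tray round. About 4–5° short of the hole I let the pin down onto the plate, then pushed a paddle cheek until the pin dropped in.

**Last checks**
- **Angle:** the paddle bar and cheeks measured 132.5–134.6° in the wrist picture, against 133.8° expected.
- **Lock:** sideways resistance rose to about 8 N, against 1–2 N when the tray is free.
- **Pin home:** the bar pushed back with 4.9 N at 72 mm height and with nothing at 77 mm, so the paddle is fully up.
- **Other objects:** the mug is standing and the book is lying on the tray. The glasses case and remote look unmoved, and the arm touches nothing.

**One disagreement:** the bar's height from the pictures was not conclusive. It came out at 73–77 mm at the end and about 80 mm at the start, against the 73 mm given for both. I relied on the touch check for the pin instead.

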